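Hang a painted window frame on the drying rail

TASK

Lift the blue hanger that carries the window frame out of its slotted wooden stand, and hang it on the drying rail in the gap between the two pieces already hanging there, so that its hook sits fully down in the groove of the small orange clip on the rail, then let go of it. Everything is freshly painted: do not touch or disturb the hanging neighbours, feel for the groove and let the hook down gently without ever forcing it against the rail, and leave the paint pots where they are.

Things in the scene. Friction and masses are not known exactly. Their poses are not given: they have to be found in the camera images.
- piece: Blue plastic hanger with a white window frame below it, loose, 0.1 kg (varies); stands upright in the stand, axes parallel to the stand's. Origin: middle of the underside of the hook's arch, the face that rests on the rail. z up, x in the frame's plane, y thickness. In x, z mm: arch -16..16, 0..8; spine -16..-10, down to -52; lip 10..16, down to -10; foot bar -16..16, -59..-52; all 8 thick.
- piece_grip (a point): Grip point in the tab on top of the hanger, 40 mm above the piece's origin. Tab: 24 mm wide in x (-12..12), 10 mm thick in y, z 8..56 mm. Pinch it across x with the tool pointing down and the TCP at this point, so that the fingers stay above the neighbours.
- piece_mouth (a point): Middle of the hook's mouth, 31 mm below the piece's origin at x = 13 mm. The mouth opens to +x between lip (z -10) and foot bar (z -52); inside, the hook is 20 mm wide (x -10..10). The rail enters here, so the hook goes on from the rail's -x side.
- piece_frame (a point): Centre of the window frame, 94 mm below the piece's origin: 60 mm wide (x), 70 mm tall (z), 6 mm thick (y).
- stand: Fixed wooden block 100 x 60 x 34 mm with a slot along its x axis (66 mm long, 8.4 mm wide, floor 10 mm above the board, 24 mm deep) that holds the frame's lower edge. Origin: centre of its underside, on the board. Lift the piece straight up by 30 mm or more to clear it.
- rail: Fixed drying rail. Origin: centre of the underside of its wooden base (80 x 210 x 12 mm), on the board. The bar runs along y over the origin, 10 mm wide in x, z 170..180 mm; posts at y = -91 and 91 mm, up to z 182 mm. The hung piece has its axes parallel to the rail's. Contact between piece and rail must stay under 15 N.
- rail_mid (a point): Above the middle of the bar, at groove floor height (rail z 187 mm). The orange clip (14 mm in x, 34 in y) has a groove across it: 11 mm wide in y, floor z 187, flat cheeks beside it z 193. The groove's centre is NOT measured: y -9 to +9 mm from here. See it, or feel: on a cheek the hook stops 6 mm too high. A soft pad lets the clip sink 0.4 mm per N, 5 mm at most; along y it stays put.
- rail_entry (a point): Where the piece's origin may pass on its way in: 50 mm in front (-x) of the bar, 25 mm above the groove floor. From here straight along the rail's +x by 50 mm the lip passes over the cheeks and the foot bar under the bar (9 mm to spare up or down); then down. Come to here from above or from the front.
- neighbour_door: Grey hanger, the same hook as the piece's without the tab (top 8 mm above its origin), with a white door with blue panes, 60 mm wide, 96 tall, 10 thick. Origin: middle of the underside of its arch, on the bar, 29 to 33 mm to the +y side of the rail's middle. Hangs loose: do not touch.
- neighbour_window: Grey hanger, the same hook as the piece's without the tab, with a white window frame 60 mm wide, 70 tall, 6 thick. Origin: middle of the underside of its arch, on the bar, 29 to 33 mm to the -y side of the rail's middle. Hangs loose: do not touch.
- red_pot: Paint pot with a red band, 36 mm across, 42 mm tall, loose, at the back of the board. Origin: centre of its underside.
- blue_pot: Paint pot with a blue band, 36 mm across, 42 mm tall, loose, at the back of the board. Origin: centre of its underside.

How it is judged:
On the way:
1. the piece is lifted clear of the stand (z of piece in the frame of stand above 0.166 m), for 0.2 s.
At the end, for the whole second after the job is handed in: The piece hangs still and upright (0.12 rad) on the rail, hook on the groove floor of the clip (origin 187 mm high within 2.5 mm, within 13 mm of the rail's middle along the bar, 11 mm across); neighbours are within 8 mm, pots within 20 mm of where they started (z of piece in the frame of rail between 0.1845 and 0.1895 m and y of piece in the frame of rail between -0.013 and 0.013 m and x of piece in the frame of rail between -0.011 and 0.011 m and angle between piece's own z axis and vertical below 0.12 rad and linear speed of piece below 0.02 m/s and angular speed of piece below 0.5 rad/s and contact force between piece and rail above 0.2 N and distance of each of neighbour_door, neighbour_window from where it was at the start of the episode below 0.008 m and angle between each of neighbour_door, neighbour_window's own z axis and vertical below 0.15 rad and distance of each of red_pot, blue_pot from where it was at the start of the episode below 0.02 m); the robot touches nothing.
It fails at once if the piece is pressed against the rail or its clip with more than 15 N (contact force between piece and rail above 15 N).
It fails at once if the piece or the robot touches a hanging neighbour (contact force between any of piece, the arm, the fingers and neighbour_door above 0.3 N or contact force between any of piece, the arm, the fingers and neighbour_window above 0.3 N).
It fails at once if a hanging neighbour is dislodged (moved 15 mm) (distance of any of neighbour_door, neighbour_window from where it was at the start of the episode above 0.015 m).
It fails at once if a paint pot is moved by 20 mm (distance of any of red_pot, blue_pot from where it was at the start of the episode above 0.02 m).
It also fails if it takes over 72 s, if anything falls off the work surface, if the arm or the gripper's body presses on something with over 40 N, if the wrist force passes 120 N, or if a joint passes its speed limit or range.

ROBOT

A 6-joint arm with a two-finger parallel gripper is mounted at the origin on a cart in front of the work surface, level with it; the furniture and walls round the work are solid. World frame = base frame: x ahead of the robot, y to its left, z up, the work surface at z = 0. Lengths are in m, angles in rad, forces in N, time in s.
With the tool pointing down it reaches from about 0.35 to 0.775 m from the base axis. Payload 7.3 kg.
Tool frame: the origin (TCP) lies between the finger pads, 19 mm behind the fingertips; this is the grasp point; z points along the fingers, y is the line along which they close (so a half turn about z gives the same grasp; the last joint's range is limited). The gripper opens to 92 mm and grips with 3 to 60 N. Pads are 19 mm wide; open, the fingers measure 130 mm over their backs; the gripper's body (75 mm by 190 mm) begins 47 mm behind the grasp point.
Start: joints at [-1.393, 0.342, 1.524, -0, 1.275, -0.146], TCP at [0.167, -0.498, 0.246] pointing down, gripper open.
Joint ranges: [-2.53, 2.53], [-0.77, 2.02], [0.04, 2.7], [-1, 4.14], [0.28, 2.66], [-3.11, 3.11]. Speed limits (rad/s): [2.57, 2.57, 3.14, 3.14, 3.14, 3.14].

INTERFACE

Orientations are given as [roll, pitch, yaw] about the fixed x, y, z axes, in that order (R = Rz(yaw) Ry(pitch) Rx(roll)).
In Python, from cell import * gives the robot as it stands.
- The arm moves only by the tool arm_command, never from a script. Its arguments are lists of equal length, an entry for each row: "xyz": the shift along the world's x, y, z in mm, a list of three; "spin": the turn about the world's z in degrees. In form: {"xyz": [[tx, ty, tz], ...], "spin": [spin, ...]}. A call has 1 to 20 rows; each row shifts and turns the commanded pose from where the row before left it; what a row does not reach is not made up. A row lasts 1/10 s, in which the tool goes at most 50 mm and 8.59 degrees, less where a joint would pass 70% of its speed; a pose out of reach is approached as far as the arm can. A call with a gripper value outside its range is refused whole. "jaw" is the opening, from -1 (shut) to 1 (fully open), set as the call begins (left out, the last holds). The fingers move at their own pace and stop on an object; "squeeze" is the grip in N (left out, the last holds). Time passes only in rows, so rows that do not move let the fingers close. It gives the time, the measured TCP pose, the force, the opening and the grip force at its end, in the units of the state.
- observe(): the state, without advancing time (a new reading comes with each control period).
- read_camera(name): name is "scene" or "top" or "wrist"; returns a dict with "img" (480x640x3 uint8, red, green, blue), "depth" (480x640 float32, m along the optical axis (not along the pixel's ray), 0 where there is no reading), "fx", "fy", "cx", "cy" (pixels), "dist_coeffs" ([k1, k2, p1, p2, k3] as OpenCV has them; the pictures are not rectified), "world_from_camera" (4x4, takes a point from camera to world coordinates). Camera axes: x right, y up, looking along -z (the intrinsics and any distortion apply to the point x, -y, -z); pixel columns grow to the right and rows downward; lengths in m; the calibration is good to about 2 mm. A picture is of the moment at which its call begins.
- hand_in(): hands the job in; it is judged then, once.
The state is a dict: "time": time; "qpos": joint angles; "qvel": joint speeds; "joint_efforts": joint torques, N m; "tool_pos": TCP position; "tool_rot": TCP orientation; "contact_force": force on the tool from outside, world axes, zero at the start; "torque": the same for the moment, N m; "opening": finger opening in m; "grip_force": force on a finger pad.
Only numpy, scipy, OpenCV 4.12 (cv2) and the standard library are available. Lean on these libraries where they do the work, as an engineer would, in place of code of your own. Each camera call takes 0.05 s, during which the arm holds its last target. There are 200 camera calls.

## Working session

There is one attempt and no reset: what is moved stays moved. The work goes in short steps, Python scripts to look and compute and a tool call to move; the robot and the scene stay as the last step left them, time stands still between calls to the robot, and variables do not carry over. Pictures are saved under pics/ and viewed, at most 10 in all, crops included, and the job is handed in when it is done.

Besides the shell and the picture viewer there is one more tool, called after "Emit:" by a JSON object that holds its "api" and its "payload". arm_command: Moves the arm, as the interface text tells. Its arguments: {"type":"object","properties":{"xyz":{"type":"array","items":{"type":"array","items":{"type":"number"}}},"spin":{"type":"array","items":{"type":"number"}},"jaw":{"type":"number"},"squeeze":{"type":"number"}},"required":["xyz","spin"]}

```bash
mkdir -p pics; ls; cat > h.py <<'E'
from cell import *
import numpy as np, cv2
def cam(n,save=None):
    c=read_camera(n)
    if save: cv2.imwrite('pics/'+save,c['img'][:,:,::-1])
    return c
def pts(c):
    h,w=c['depth'].shape
    u,v=np.meshgrid(np.arange(w),np.arange(h))
    K=np.array([[c['fx'],0,c['cx']],[0,c['fy'],c['cy']],[0,0,1]])
    p=cv2.undistortPoints(np.stack([u,v],-1).reshape(-1,1,2).astype(np.float64),K,np.array(c['dist_coeffs'])).reshape(h,w,2)
    d=c['depth']
    P=np.stack([p[...,0]*d,-p[...,1]*d,-d],-1)
    T=np.array(c['world_from_camera'])
    return P@T[:3,:3].T+T[:3,3]
E
python3 - <<'E'
from h import *
s=observe();print(s['time'],s['tool_pos'],s['tool_rot'],s['opening'])
for n in('scene','top'):
    c=cam(n,n+'1.png');P=pts(c);np.savez('%s1.npz'%n,P=P,img=c['img'],d=c['depth'])
    print(n,np.round(c['world_from_camera'],3).tolist(),c['fx'],c['dist_coeffs'])
E
```

```text
pics
0.0 [ 0.16699914 -0.49732759  0.24483223] [-3.14006945e+00 -2.17338058e-04  3.23839263e-01] 0.09195348221226728
scene [[-0.652, 0.592, -0.474, 0.109], [-0.758, -0.5, 0.419, 0.462], [0.011, 0.632, 0.775, 0.9], [0.0, 0.0, 0.0, 1.0]] 603.7428265268195 [-0.01111188  0.          0.          0.          0.        ]
top [[-0.025, 0.985, -0.172, 0.436], [-1.0, -0.022, 0.017, 0.031], [0.013, 0.172, 0.985, 0.999], [0.0, 0.0, 0.0, 1.0]] 449.86787713696776 [-0.0285095  0.         0.         0.         0.       ]
```

View pics/scene1.png

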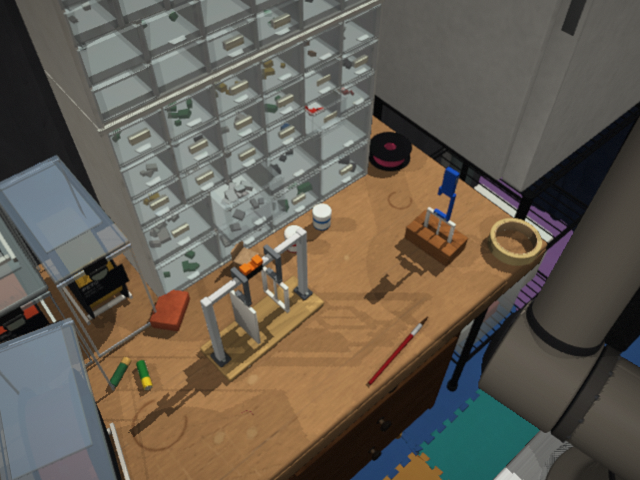

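View pics/top1.png

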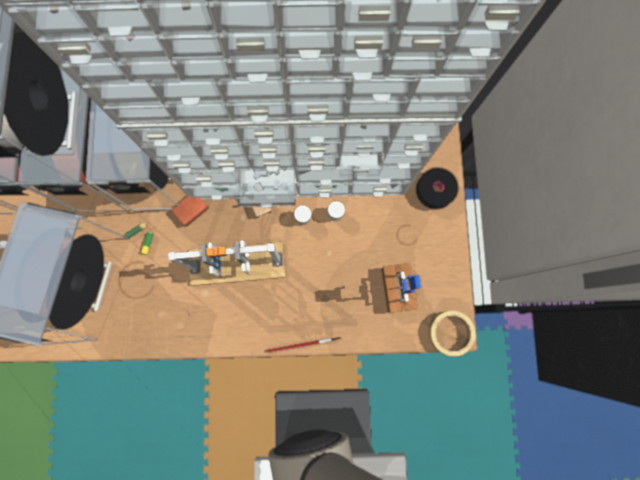

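Scene and top views: blue hanger in the stand at scene (448,195) / top (405,285); rail at scene (260,300) / top (238,258) with orange clip at scene (250,265) / top (215,252); pots at top (303,214) and (336,211).

```bash
python3 - <<'E'
from h import *
for n in('scene','top'):
    f=np.load(n+'1.npz');P=f['P'];I=f['img'].astype(int);r,g,b=I[...,0],I[...,1],I[...,2];ok=f['d']>0
    X,Y,Z=P[...,0],P[...,1],P[...,2]
    def rep(name,m):
        Q=P[m]
        if len(Q)<4: print(n,name,len(Q));return
        print(n,name,len(Q),'min',np.round(np.percentile(Q,2,0),4),'max',np.round(np.percentile(Q,98,0),4),'med',np.round(np.median(Q,0),4))
        return Q
    def rect(name,m):
        Q=rep(name,m)
        if Q is None: return
        (c,s,a)=cv2.minAreaRect((Q[:,:2]*1000).astype(np.float32)); print('   rect',np.round(c,1),np.round(s,1),round(a,1))
    table=ok&(abs(Z)<.004)&(X>.3)&(X<.7)&(abs(Y)<.3); rep('table',table)
    blue=ok&(b>100)&(b>r*2)&(b>g*1.5)&(Z>.08)&(abs(X-.45)<.2)&(Y<0)&(Y>-.4)
    rep('blue',blue); rect('bluetop',blue&(Z>np.percentile(Z[blue],95)-.006))
    rect('standtop',ok&(abs(Z-.034)<.004)&(X>.3)&(X<.6)&(Y<-.08)&(Y>-.3))
    rect('base',ok&(abs(Z-.012)<.004)&(X>.35)&(X<.65)&(Y<.4)&(Y>.05)&(r>b+40))
    rect('bar',ok&(abs(Z-.18)<.006)&(X>.35)&(X<.65)&(Y<.42)&(Y>.03))
    rect('clip',ok&(r>180)&(b<80)&(g<150)&(Z>.15)&(Z<.22)&(X>.35)&(X<.65)&(Y<.4)&(Y>.0))
    rep('pots',ok&(abs(Z-.042)<.005)&(X>.5)&(X<.65)&(Y<.13)&(Y>-.1))
a=cv2.imread('pics/scene1.png')
u=cv2.resize(a[215:375,185:345],(560,560),interpolation=cv2.INTER_CUBIC)
b=cv2.imread('pics/top1.png');v=cv2.resize(b[230:290,160:300],(800,343),interpolation=cv2.INTER_CUBIC)
cv2.imwrite('pics/c1.png',u)
E
```

```text
scene table 39465 min [ 0.3657 -0.283  -0.0036] max [0.6896 0.2911 0.0028] med [ 0.4819  0.0238 -0.0006]
scene blue 113 min [ 0.4855 -0.1627  0.084 ] max [ 0.5134 -0.1534  0.1954] med [ 0.4998 -0.1583  0.148 ]
scene bluetop 52 min [ 0.4892 -0.1626  0.1908] max [ 0.5113 -0.1533  0.1967] med [ 0.4995 -0.159   0.1935]
   rect [ 499.8 -158.7] [23.2 10.5] 7.4
scene standtop 1169 min [ 0.4522 -0.189   0.0303] max [ 0.5489 -0.1281  0.037 ] med [ 0.4979 -0.1537  0.0333]
   rect [ 501.4 -159.4] [99.9 62.8] 6.3
scene base 3719 min [0.5208 0.0962 0.0084] max [0.6043 0.2995 0.0146] med [0.5534 0.1951 0.0113]
   rect [551.7 187. ] [422.4 205. ] 51.5
scene bar 962 min [0.548  0.1029 0.1743] max [0.5762 0.2895 0.1858] med [0.5617 0.2024 0.1795]
   rect [563.1 194.8] [ 33.2 193.5] 2.6
scene clip 149 min [0.557  0.1876 0.1845] max [0.5702 0.2194 0.1942] med [0.5635 0.2045 0.1916]
   rect [564.2 203. ] [14.4 33.7] 6.6
scene pots 26 min [0.563  0.1004 0.0374] max [0.5741 0.1114 0.0465] med [0.5654 0.1096 0.0426]
top table 33140 min [ 0.3672 -0.2888 -0.0032] max [0.6902 0.2855 0.0035] med [ 5.079e-01 -1
[... 210 characters left out ...]
6 -0.1584  0.1949]
   rect [ 500.2 -159.5] [20.6  8.9] 6.5
top standtop 966 min [ 0.453  -0.1906  0.0307] max [ 0.5498 -0.129   0.0375] med [ 0.498  -0.1521  0.0342]
   rect [ 501.6 -160.3] [100.3  60.6] 5.8
top base 1937 min [0.5221 0.0917 0.0087] max [0.6072 0.381  0.0153] med [0.5505 0.1841 0.012 ]
   rect [554.3 189.6] [426.6 203.7] 51.3
top bar 529 min [0.5513 0.1009 0.1752] max [0.576  0.2898 0.1852] med [0.5645 0.1839 0.1804]
   rect [563.8 195.5] [ 31.6 193.9] 2.8
top clip 47 min [0.5571 0.1907 0.1848] max [0.5705 0.2194 0.1939] med [0.5616 0.2063 0.1873]
   rect [564.1 203.6] [12.9 31.9] 4.5
top pots 10 min [0.5642 0.0433 0.0372] max [0.6498 0.1054 0.0433] med [0.6115 0.0738 0.0394]
```

View pics/c1.png

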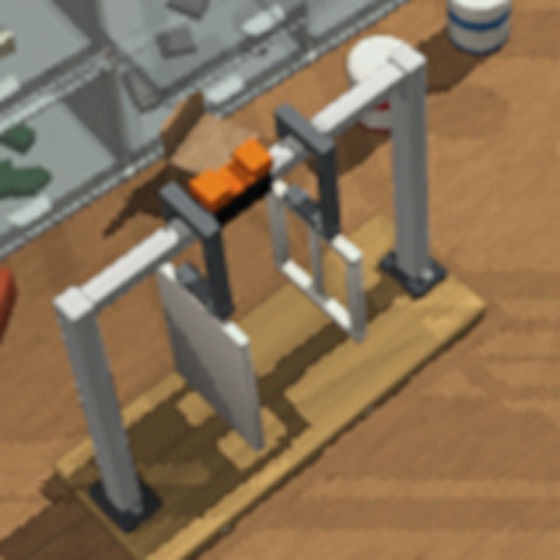

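Crop of the rail: orange clip with the groove at crop ≈(232,178), left cheek (212,188), right cheek (252,158); both neighbours have their spine on the robot side (-x). Next: exact rail frame, groove, piece facing, and shelf clearance.

```bash
python3 - <<'E'
from h import *
a=cv2.imread('pics/scene1.png')
cv2.imwrite('pics/c2.png',cv2.resize(a[155:275,395:495],(500,600),interpolation=cv2.INTER_CUBIC))
for n in('scene','top'):
    f=np.load(n+'1.npz');P=f['P'];I=f['img'].astype(int);r,g,b=I[...,0],I[...,1],I[...,2];ok=f['d']>0
    X,Y,Z=P[...,0],P[...,1],P[...,2]
    base=ok&(abs(Z-.012)<.003)&(X>.49)&(X<.63)&(Y<.33)&(Y>.06)&(r>b+40)
    k,l,st,_=cv2.connectedComponentsWithStats(cv2.morphologyEx(base.astype(np.uint8),cv2.MORPH_CLOSE,np.ones((3,3))))
    i=1+np.argmax(st[1:,4]); Q=P[(l==i)&base]; print(n,'base',cv2.minAreaRect((Q[:,:2]*1000).astype(np.float32)))
    bar=ok&(abs(Z-.18)<.004)&(X>.53)&(X<.6)&(Y<.31)&(Y>.08)&(abs(r-b)<40)&(r>150)
    Q=P[bar];d=np.ptp(Q,0);vx,vy,x0,y0=cv2.fitLine((Q[:,:2]*1000).astype(np.float32),cv2.DIST_HUBER,0,.1,.01).ravel()
    print('bar line',len(Q),x0,y0,'yaw',np.degrees(np.arctan2(-vx*np.sign(vy),abs(vy))),'y',Q[:,1].min(),Q[:,1].max())
    cl=ok&(r>150)&(b<90)&(g<160)&(r>g*1.5)&(Z>.17)&(Z<.21)&(X>.54)&(X<.59)&(Y<.25)&(Y>.15)
    Q=P[cl]*1000
    for y in np.arange(184,226,2):
        m=(Q[:,1]>=y)&(Q[:,1]<y+2)
        if m.any(): print(y,m.sum(),np.round(np.percentile(Q[m,2],[10,50,90]),1))
    sh=ok&(Z>.2)&(Z<.6)&(Y>0)&(Y<.4)&(X>.58); print('shelf minx',np.percentile(X[sh],[0,.1,1,5]))
    for z in(.2,.25,.3,.35,.4,.5):
        m=ok&(abs(Z-z)<.025)&(Y>-.0)&(Y<.4)&(X>.6);print(z,m.sum(),X[m].min() if m.any() else None)
    m=ok&(Z>.27)&(Z<.55)&(X>.2)&(X<.62)&(Y>.1)&(Y<.45); print('obst',m.sum(),P[m].min(0) if m.any() else '')
    m=ok&(Z>.2)&(Z<.5)&(X>.3)&(X<.7)&(Y<-.0)&(Y>-.4); print('obst stand',m.sum(),P[m].min(0) if m.any() else '',P[m].max(0) if m.any() else '')
E
```

```text
scene base ((563.7427978515625, 195.45738220214844), (80.89903259277344, 208.95510864257812), 4.202033996582031)
bar line 506 563.3903 199.27122 yaw 3.9276774 y 0.09848069063186382 0.2916177497647916
186 7 [190.9 191.9 193.1]
188 12 [189.9 192.  192.6]
190 12 [189.8 191.8 193.6]
192 10 [190.3 191.8 192.5]
194 13 [189.9 191.9 193.3]
196 13 [186.9 190.7 192.5]
198 11 [184.9 185.9 187.6]
200 10 [183.7 185.4 186.4]
202 11 [184.3 186.8 187.8]
204 14 [184.6 186.5 187.6]
206 5 [186.3 187.2 188.4]
208 6 [189.  191.  193.5]
210 13 [189.7 191.7 192.8]
212 11 [190.6 191.9 193.7]
214 12 [190.9 191.6 192.1]
216 13 [188.1 191.4 193. ]
218 11 [190.2 192.4 193.7]
220 2 [192.7 192.8 192.9]
shelf minx [0.68570022 0.6880944  0.69450315 0.70912151]
0.2 12451 0.665996429894924
0.25 6962 0.7060647749762248
0.3 7495 0.7015261737534392
0.35 7833 0.7016088305798348
0.4 8576 0.7016433864882202
0.5 7534 0.7019878482526899
obst 0 
obst stand 15931 [ 0.45806679 -0.39996428  0.20000348] [ 0.69999298 -0.02275789  0.44581575]
top base ((565.0567626953125, 195.1547393798828), (80.00025177001953, 210.8957977294922), 
[... 175 characters left out ...]
3 190.3]
192 1 [191.6 191.6 191.6]
194 1 [191.9 191.9 191.9]
196 2 [189.8 190.4 191. ]
198 7 [186.  186.9 188.5]
200 7 [184.9 185.2 188. ]
202 6 [186.5 187.5 189.5]
204 4 [186.8 187.  187.4]
206 11 [185.5 187.  187.9]
208 9 [186.1 190.6 193.2]
210 1 [191.7 191.7 191.7]
212 2 [191.3 191.9 192.6]
214 1 [192.5 192.5 192.5]
216 5 [191.3 192.6 193. ]
218 6 [190.9 192.9 193.8]
shelf minx [0.67184293 0.6902173  0.6996218  0.70946955]
0.2 3484 0.6677451984263744
0.25 2007 0.7081430441277052
0.3 2227 0.704397672777514
0.35 2565 0.7038790205322534
0.4 3098 0.7048746937125339
0.5 5182 0.7037525242166868
obst 0 
obst stand 19790 [ 0.45980517 -0.39945281  0.20001847] [ 0.69999769 -0.02532477  0.49999978]
```

View pics/c2.png

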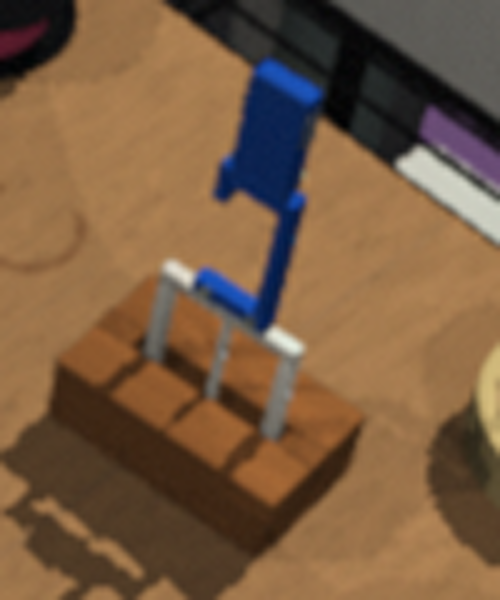

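c2 shows the piece standing with spine on the robot side (270,260), mouth away (+x), matching the rail's direction. Piece centre ≈(500.2,-159.2), tab top 195 → grip z 179, yaw 6.2°; rail yaw ≈4.0°, groove ≈(564,202.5).

Emit:
{"api": "arm_command", "payload": {"xyz": [[19,28,0],[19,28,0],[19,28,0],[19,28,0],[19,28,0],[19,28,0],[19,28,0],[28.6,20.3,0],[28.6,20.3,0],[28.6,20.3,0],[28.6,20.3,0],[28.6,20.3,0],[28.6,20.3,0],[28.6,20.3,0],[0,0,0],[0,0,0],[0,0,0],[0,0,0]], "spin": [5.54,5.54,5.54,5.54,5.54,5.54,5.54,5.54,5.54,5.54,5.54,5.54,5.54,5.54,0,0,0,0], "jaw": 0.1, "squeeze": 15}}

```text
time: 1.9
tool_pos: [0.4995, -0.1603, 0.2456]
tool_rot: [-3.141, 0.0, 1.676]
contact_force: [-0.2, -0.9, 0.5]
opening: 0.0504
grip_force: 0.0
```

```bash
python3 - <<'E'
from h import *
c=cam('wrist','w1.png');P=pts(c);I=c['img'].astype(int);r,g,b=I[...,0],I[...,1],I[...,2]
Z=P[...,2];ok=c['depth']>0
bl=ok&(b>60)&(b>r*2)&(b>g*1.4)&(Z>.18)&(Z<.21)
Q=P[bl]*1000;print(len(Q),np.median(Q,0) if len(Q) else '')
t=Q[Q[:,2]>np.percentile(Q[:,2],90)-6]
print(cv2.minAreaRect(t[:,:2].astype(np.float32)),np.median(t[:,2]),t.min(0),t.max(0))
E
```

```text
901 [ 500.78008358 -157.43804145  194.19189637]
((500.74456787109375, -159.9742889404297), (23.655960083007812, 9.705490112304688), 7.17561149597168) 194.6261776364899 [ 488.79665374 -165.76801595  189.57787606] [ 512.6327568  -154.12526306  196.82397071]
```

View pics/w1.png

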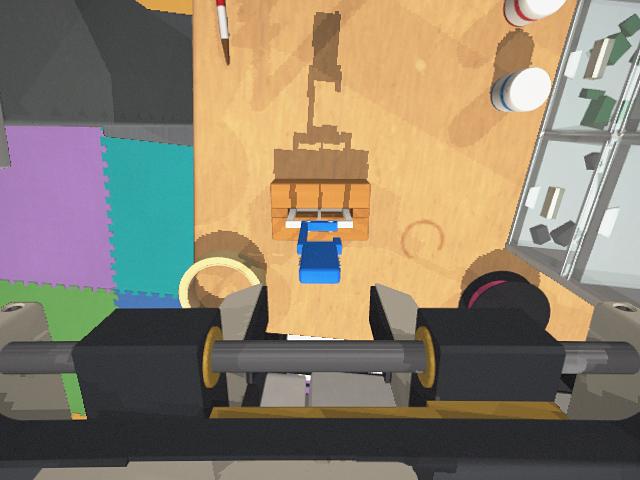

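Wrist view: blue tab at (320,265) between the fingers, the frame seated in the stand below; it confirms the centre (500.6,-159.8) and top at 195. Descend and grip.

Emit:
{"api": "arm_command", "payload": {"xyz": [[1,0.5,-10],[0,0,-15],[0,0,-15],[0,0,-15],[0,0,-11.5],[0,0,0],[0,0,0]], "spin": [0.2,0,0,0,0,0,0]}}

```text
time: 2.65
tool_pos: [0.5013, -0.1593, 0.1791]
tool_rot: [-3.142, -0.0, 1.681]
contact_force: [-0.5, -1.0, 0.2]
opening: 0.0504
grip_force: 0.0
```

Emit:
{"api": "arm_command", "payload": {"xyz": [[0,0,0],[0,0,0],[0,0,0],[0,0,0],[0,0,0],[0,0,0],[0,0,0],[0,0,0]], "spin": [0,0,0,0,0,0,0,0], "jaw": -0.8, "squeeze": 15}}

```text
time: 3.45
tool_pos: [0.5014, -0.1592, 0.1792]
tool_rot: [3.141, 0.0, 1.681]
contact_force: [0.2, 0.1, 2.2]
opening: 0.0241
grip_force: 15.0
```

Emit:
{"api": "arm_command", "payload": {"xyz": [[0,0,5],[0,0,10],[0,0,15],[0,0,20],[0,0,20],[0,0,20],[0,0,20],[0,0,20],[0,0,10],[0,0,0],[0,0,0],[0,0,0]], "spin": [0,0,0,0,0,0,0,0,0,0,0,0]}}

```text
time: 4.65
tool_pos: [0.5008, -0.1589, 0.3179]
tool_rot: [-3.14, -0.001, 1.681]
contact_force: [-0.4, -0.5, -1.0]
opening: 0.0239
grip_force: 15.0
```

Emit:
{"api": "arm_command", "payload": {"xyz": [[-1,8,0],[-3,18,0],[-4,28,-4],[-4,30,-6],[-4,30,-6],[-4,30,-6],[-4,30,-6],[-4,30,-6],[-4,30,-6],[-4,30,-6],[-4,30,-6],[-4,30,-6],[-3,30,-6],[-2,20,-2],[-1,9,0],[0,0,0],[0,0,0],[0,0,0],[0,0,0]], "spin": [0,0,-0.2,-0.2,-0.2,-0.2,-0.2,-0.2,-0.2,-0.2,-0.2,-0.2,-0.2,0,0,0,0,0,0]}}

```text
time: 6.55
tool_pos: [0.4515, 0.2231, 0.2532]
tool_rot: [3.141, 0.0, 1.641]
contact_force: [-0.3, 0.5, -1.5]
opening: 0.0238
grip_force: 15.0
```

```bash
cat > m.py <<'E'
from h import *
import sys
s=observe();T=np.array(s['tool_pos'])*1000;print('tcp',T,s['tool_rot'],s['contact_force'])
for n in('scene','top','wrist'):
    c=cam(n,n+sys.argv[1]+'.png');P=pts(c);I=c['img'].astype(int);r,g,b=I[...,0],I[...,1],I[...,2];ok=c['depth']>0
    X,Y,Z=P[...,0],P[...,1],P[...,2]
    near=ok&(np.hypot(X-T[0]/1e3,Y-T[1]/1e3)<.06)
    bl=near&(b>60)&(b>r*2)&(b>g*1.4)
    Q=P[bl]*1000-T
    t=Q[(Q[:,2]>10)&(Q[:,2]<22)]
    if len(t)>8: print(n,'tabtop rel tcp',len(t),cv2.minAreaRect(t[:,:2].astype(np.float32)),np.percentile(t[:,2],[10,50,90]))
    for lo,hi in((-99,-85),(-50,-30)):
        t=Q[(Q[:,2]>lo)&(Q[:,2]<hi)]
        if len(t)>8: print(n,lo,len(t),np.percentile(t,[5,95],0).round(1).tolist())
    wh=near&(abs(r-b)<40)&(r>140)&(Z*1000-T[2]<-95)&(Z*1000-T[2]>-106)
    t=P[wh]*1000-T
    if len(t)>15: print(n,'frame top',len(t),cv2.minAreaRect(t[:,:2].astype(np.float32)),np.median(t[:,2]))
E
python3 m.py 2
```

```text
tcp [451.47937858 223.07197197 253.22863735] [3.14120569e+00 8.71538181e-05 1.64118161e+00] [-0.32851093  0.45419533 -1.51489248]
scene -99 102 [[-15.4, -3.4, -95.7], [12.5, 3.4, -86.3]]
scene -50 51 [[-16.0, -3.4, -49.0], [12.7, 4.2, -34.7]]
scene frame top 89 ((-0.9974212646484375, -0.06758499145507812), (59.043128967285156, 6.569057941436768), 3.7602787017822266) -100.53442923566715
top -99 48 [[-8.4, -3.7, -94.7], [13.5, 2.3, -89.5]]
top frame top 28 ((-0.07139015197753906, -3.2568411827087402), (57.03322982788086, 5.311607360839844), 7.672652244567871) -99.07141845236701
wrist tabtop rel tcp 755 ((0.7463979721069336, 3.010315179824829), (23.83255958557129, 4.271103858947754), 3.6193928718566895) [10.8944674  14.34508032 15.77899556]
wrist -99 500 [[-12.1, -4.2, -96.6], [14.9, 3.2, -90.5]]
wrist -50 473 [[-13.8, 1.4, -47.2], [15.0, 3.9, -32.1]]
wrist frame top 385 ((1.0406951904296875, -0.7302217483520508), (59.5498046875, 6.057043552398682), 3.5527734756469727) -99.62916927559502
```

Emit:
{"api": "arm_command", "payload": {"xyz": [[1,-9,0],[1,-10,-1],[1,-9.3,0],[0,0,0],[0,0,0],[5,0.35,0],[10,0.7,0],[15,1.05,0],[15,1.05,0],[10,0.7,0],[4,0.3,0],[0,0,0],[0,0,0],[0,0,0]], "spin": [0,0,0,0,0,0,0,0,0,0,0,0,0,0]}}

```text
time: 8.1
tool_pos: [0.5128, 0.1998, 0.2522]
tool_rot: [-3.142, 0.0, 1.643]
contact_force: [-0.2, -0.1, -1.1]
opening: 0.0239
grip_force: 15.0
```

```bash
python3 m.py 3
```

```text
tcp [512.82203655 199.77325437 252.15943275] [-3.14154104e+00  2.38516375e-05  1.64281683e+00] [-0.21963147 -0.088281   -1.08529916]
scene -99 96 [[-15.2, -3.8, -96.0], [12.1, 3.7, -87.3]]
scene -50 75 [[-16.0, -3.8, -48.4], [13.0, 4.4, -31.9]]
scene frame top 74 ((-0.3808116912841797, -0.8423862457275391), (60.16919708251953, 7.619991779327393), 3.5551390647888184) -100.22738595610159
wrist tabtop rel tcp 755 ((0.8455934524536133, 2.663789987564087), (23.874401092529297, 4.101285457611084), 4.351644039154053) [11.04464206 14.45888457 15.97341721]
wrist -99 494 [[-12.0, -4.4, -96.3], [15.1, 3.0, -90.8]]
wrist -50 473 [[-13.7, 1.2, -47.8], [15.1, 3.8, -32.1]]
wrist frame top 378 ((1.0940017700195312, -0.7383327484130859), (59.714210510253906, 6.204077243804932), 4.408602237701416) -99.46394051251959
```

View pics/scene3.png

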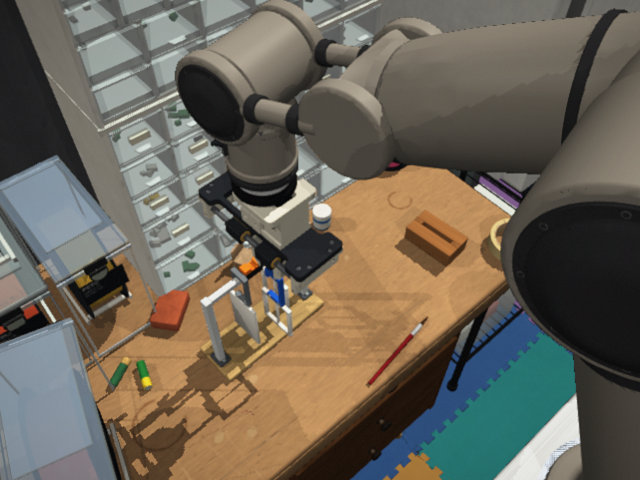

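Scene view: the piece (275,295) hangs in front of the bar in the gap between the neighbours, stand (435,235) empty. Move in along rail +x.

Emit:
{"api": "arm_command", "payload": {"xyz": [[3,0.2,0],[7,0.5,0],[8,0.5,0],[8,0.5,0],[8,0.5,0],[8,0.5,0],[6,0.3,0],[3.5,0.2,0],[0,0,0],[0,0,0],[0,0,0]], "spin": [0,0,0,0,0,0,0,0,0,0,0]}}

```text
time: 9.35
tool_pos: [0.5645, 0.203, 0.2521]
tool_rot: [3.142, -0.0, 1.643]
contact_force: [-0.1, -0.5, -1.2]
opening: 0.0238
grip_force: 15.0
```

```bash
python3 - <<'E'
from h import *
s=observe();T=np.array(s['tool_pos'])*1000;print(T,s['contact_force'])
for n in('wrist','scene','top'):
    c=cam(n,n+'4.png');P=pts(c);I=c['img'].astype(int);r,g,b=I[...,0],I[...,1],I[...,2];ok=c['depth']>0
    Q=P*1000;X,Y,Z=Q[...,0],Q[...,1],Q[...,2]
    near=ok&(abs(X-564)<40)&(abs(Y-203)<40)
    cl=near&(r>110)&(b<90)&(r>g*1.5)&(Z>175)&(Z<205)
    q=Q[cl];print(n,'clip',len(q))
    for y in range(180,226,2):
        m=abs(q[:,1]-y-1)<1
        if m.any(): print(y,m.sum(),np.median(q[m,2]).round(1),end='; ')
    bl=near&(b>60)&(b>r*2)&(b>g*1.4); q=Q[bl]-T
    for lo,hi in((-100,-85),(-50,-38),(-38,-22)):
        m=(q[:,2]>lo)&(q[:,2]<hi)
        if m.sum()>5: print('\nblue',lo,m.sum(),np.percentile(q[m],[3,97],0).round(1).tolist())
    print()
a=cv2.imread('pics/wrist4.png');cv2.imwrite('pics/c4.png',cv2.resize(a[150:350,200:440],(720,600),interpolation=cv2.INTER_CUBIC))
E
```

```text
[564.50141311 202.96488358 252.14062669] [-0.09446651 -0.45134066 -1.19802126]
wrist clip 500
194 3 190.2; 196 122 188.4; 198 66 186.7; 200 52 186.8; 202 3 186.8; 208 1 191.9; 210 1 193.0; 214 48 192.4; 216 70 192.6; 218 134 190.1; 
blue -100 194 [[-14.2, -4.0, -96.5], [15.9, 3.5, -86.4]]

blue -50 185 [[-14.4, 1.0, -48.9], [15.5, 3.8, -38.2]]

blue -38 605 [[-12.7, 1.2, -37.6], [14.0, 4.4, -22.5]]

scene clip 153
184 1 189.2; 186 4 192.3; 188 8 190.9; 190 5 187.6; 198 5 186.2; 200 6 185.8; 202 9 186.2; 204 17 185.7; 206 4 189.7; 208 10 190.2; 210 12 191.1; 212 12 190.9; 214 16 191.2; 216 15 190.5; 218 21 191.4; 220 8 188.1; 
blue -100 41 [[-15.7, -4.9, -98.1], [-1.4, 3.2, -86.4]]

blue -50 32 [[-16.1, -4.1, -49.3], [11.5, 4.5, -39.0]]

blue -38 56 [[-15.8, -3.2, -37.6], [11.2, 5.4, -23.8]]

top clip 1
186 1 194.8;
```

View pics/c4.png

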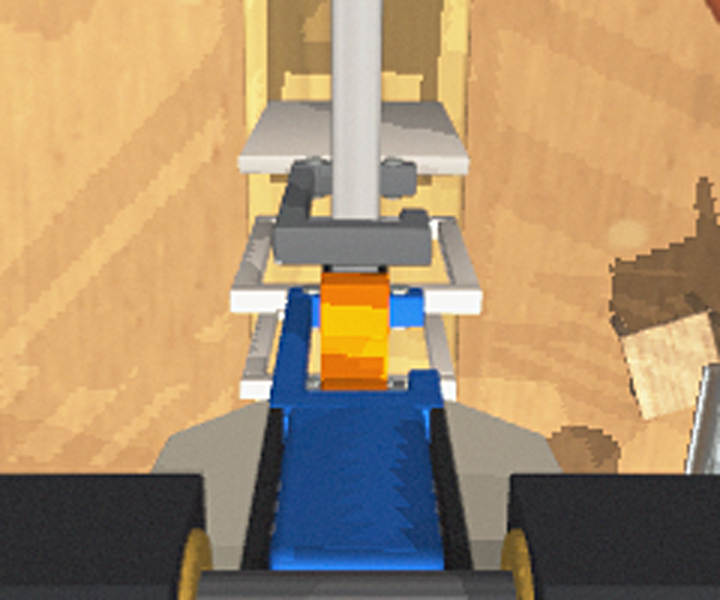

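Wrist crop: the hook straddles the clip (clip centre col 354, hook centre col 357), both cheeks clear, neighbours well away. Lower to just above the cheeks, then feel.

Emit:
{"api": "arm_command", "payload": {"xyz": [[0,-0.4,-2],[0,0,-4],[0,0,-4],[0,0,-4],[0,0,-2],[0,0,-1],[0,0,0],[0,0,0]], "spin": [0,0,0,0,0,0,0,0]}}

```text
time: 10.3
tool_pos: [0.5649, 0.2025, 0.2352]
tool_rot: [3.141, -0.0, 1.643]
contact_force: [0.6, -0.4, -0.1]
opening: 0.0238
grip_force: 15.0
```

Emit:
{"api": "arm_command", "payload": {"xyz": [[0,0,-0.7],[0,0,-0.7],[0,0,-0.7],[0,0,-0.7],[0,0,-0.7],[0,0,-0.7],[0,0,0],[0,0,0],[0,0,0]], "spin": [0,0,0,0,0,0,0,0,0]}}

```text
time: 11.2
tool_pos: [0.5648, 0.2025, 0.2309]
tool_rot: [3.141, -0.0, 1.643]
contact_force: [0.2, -0.3, -0.9]
opening: 0.0238
grip_force: 15.0
```

Emit:
{"api": "arm_command", "payload": {"xyz": [[0,0,-0.7],[0,0,-0.7],[0,0,-0.6],[0,0,0],[0,0,0]], "spin": [0,0,0,0,0]}}

```text
time: 11.7
tool_pos: [0.5648, 0.2025, 0.2288]
tool_rot: [3.142, 0.0, 1.643]
contact_force: [0.9, -0.8, 0.1]
opening: 0.024
grip_force: 15.0
```

Emit:
{"api": "arm_command", "payload": {"xyz": [[0,0,-0.7],[0,0,-0.7],[0,0,-0.6],[0,0,0],[0,0,0]], "spin": [0,0,0,0,0]}}

```text
time: 12.2
tool_pos: [0.5648, 0.2025, 0.2268]
tool_rot: [3.142, 0.0, 1.643]
contact_force: [0.4, -0.1, -1.3]
opening: 0.0237
grip_force: 15.0
```

Emit:
{"api": "arm_command", "payload": {"xyz": [[0,0,-0.5],[0,0,-0.5],[0,0,0],[0,0,0],[0,0,0]], "spin": [0,0,0,0,0]}}

```text
time: 12.7
tool_pos: [0.5648, 0.2025, 0.226]
tool_rot: [3.141, 0.0, 1.643]
contact_force: [-0.4, -1.0, 1.8]
opening: 0.024
grip_force: 15.0
```

```bash
python3 - <<'E'
from h import *
F=[]
for n in('scene','wrist')*4:
    c=cam(n,n+'5.png');F.append(observe()['contact_force'])
    if n=='scene': C=c
print(np.mean(F,0),np.std(F,0),observe()['tool_pos'])
c=C;P=pts(c);I=c['img'].astype(int);r,g,b=I[...,0],I[...,1],I[...,2];Q=P*1000;X,Y,Z=Q[...,0],Q[...,1],Q[...,2];near=(c['depth']>0)&(abs(X-564)<40)&(abs(Y-203)<40)
q=Q[near&(r>110)&(b<90)&(r>g*1.5)&(Z>175)&(Z<205)]
for y in range(184,224,2):
    m=abs(q[:,1]-y-1)<1
    if m.any(): print(y,m.sum(),np.median(q[m,2]).round(1),end='; ')
q=Q[near&(b>60)&(b>r*2)&(b>g*1.4)];print(np.percentile(q,[2,98],0).round(1))
a=cv2.imread('pics/scene5.png');cv2.imwrite('pics/c5.png',cv2.resize(a[230:350,200:340],(700,600),interpolation=cv2.INTER_CUBIC))
E
```

```text
[-0.85587685 -0.43356564  1.54645033] [0.45882698 0.36224858 0.50182097] [0.56477734 0.20253813 0.22587751]
204 3 182.0; 206 4 185.1; 208 8 190.3; 210 17 190.5; 212 13 191.2; 214 18 190.3; 216 14 190.2; 218 19 188.4; 220 10 188.5; [[548.4 197.7 128.8]
 [577.1 207.6 204.8]]
```

View pics/c5.png

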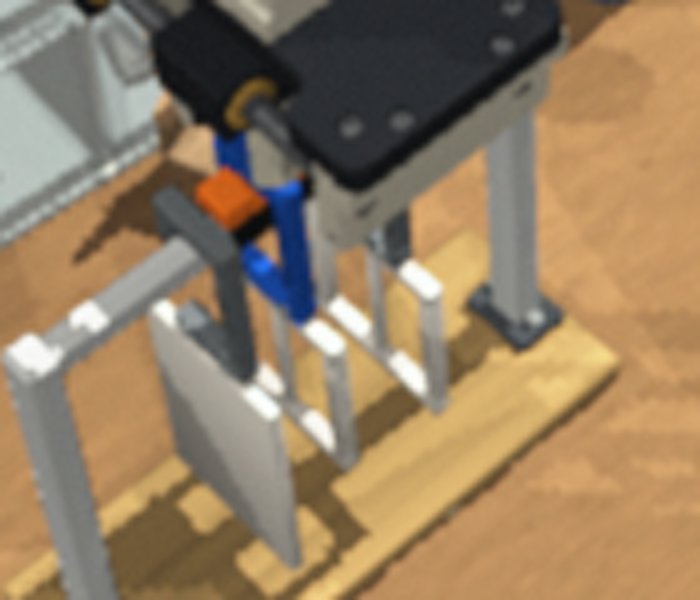

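Crop: the hook is down in the clip, its arch sunk below the cheek top, upright between neighbours; about 2.5 N at TCP z 226 matches the groove floor. Relieve and release.

Emit:
{"api": "arm_command", "payload": {"xyz": [[0,0,0.5],[0,0,0],[0,0,0]], "spin": [0,0,0], "squeeze": 3}}

```text
time: 13.4
tool_pos: [0.5648, 0.2025, 0.2262]
tool_rot: [-3.142, 0.0, 1.643]
contact_force: [0.6, 0.3, 0.9]
opening: 0.0238
grip_force: 3.0
```

Emit:
{"api": "arm_command", "payload": {"xyz": [[0,0,0],[0,0,0],[0,0,0],[0,0,0],[0,0,0],[0,0,0],[0,0,0],[0,0,0]], "spin": [0,0,0,0,0,0,0,0], "jaw": 0.1}}

```text
time: 14.2
tool_pos: [0.5648, 0.2025, 0.2263]
tool_rot: [3.141, 0.0, 1.643]
contact_force: [-0.6, 0.4, -0.2]
opening: 0.0511
grip_force: 0.0
```

Emit:
{"api": "arm_command", "payload": {"xyz": [[0,0,3],[0,0,6],[0,0,10],[0,0,15],[0,0,20],[0,0,20],[0,0,20],[-20,0,10],[-30,0,0],[-30,0,0],[-30,0,0],[-30,0,0],[-20,0,0],[0,0,0],[0,0,0],[0,0,0]], "spin": [0,0,0,0,0,0,0,0,0,0,0,0,0,0,0,0]}}

```text
time: 15.8
tool_pos: [0.4057, 0.2025, 0.3307]
tool_rot: [3.14, -0.0, 1.642]
contact_force: [-0.7, 0.6, 0.8]
opening: 0.0502
grip_force: 0.0
```

```bash
python3 - <<'E'
from h import *
for n in ('scene','top'):
    c=cam(n,n+'6.png');P=pts(c);I=c['img'].astype(int);r,g,b=I[...,0],I[...,1],I[...,2];Q=P*1000;X,Y,Z=Q[...,0],Q[...,1],Q[...,2];near=(c['depth']>0)&(abs(X-564)<40)&(abs(Y-203)<40)
    q=Q[near&(b>60)&(b>r*2)&(b>g*1.4)]
    for lo,hi in((125,140),(230,250)):
        m=(q[:,2]>lo)&(q[:,2]<hi)
        if m.any(): print(n,lo,m.sum(),np.percentile(q[m],[2,50,98],0).round(1).tolist())
a=cv2.imread('pics/scene6.png');cv2.imwrite('pics/c6.png',cv2.resize(a[200:360,180:350],(638,600),interpolation=cv2.INTER_CUBIC))
E
```

```text
scene 125 76 [[548.8, 198.6, 128.0], [563.9, 203.4, 133.4], [577.1, 206.4, 138.8]]
scene 230 133 [[553.2, 197.7, 230.9], [562.0, 204.2, 240.4], [574.2, 207.8, 243.2]]
top 125 11 [[557.7, 197.7, 131.1], [561.1, 200.8, 134.2], [563.7, 204.0, 136.9]]
top 230 80 [[554.6, 196.6, 230.8], [564.9, 199.9, 242.0], [575.5, 204.9, 245.1]]
```

View pics/c6.png

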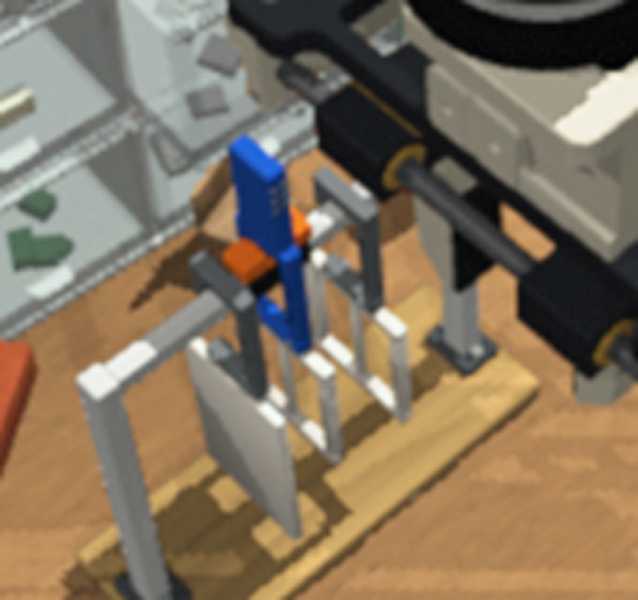

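The crop shows the blue hanger upright in the groove, with tab top at (255,145). Its top is at about 243 mm (187+56), the neighbours are in place and the gripper is clear. Handing in.

```bash
python3 -c "
from cell import *
print(hand_in())"
```

```text
the job is handed in; nothing more can be done
None
```

The blue hanger is hanging upright in the orange clip's groove, released, with the neighbours still in place and the pots not approached; the job is handed in at about 16 s, though `hand_in()` returned no verdict.

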